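Load the swabs into the residue tester and start it

TASK

Take the dust cap off the residue tester, push every swab from the stand down into a tube of its own until it is fully home, and after that push the start plunger all the way down for a moment. Leave the cap, the empty stand and the small flux tin each standing upright and flat on the mat inside its own outline (plain rectangle for the cap, rectangle with four dots for the stand, ring for the tin), and do not disturb the phone, the solder reel or the screwdriver.

Things in the scene. Friction and masses are not known exactly. Their poses are not given: they have to be found in the camera images.
- tester: bench residue tester, fixed: white housing 116 (x) by 200 (y) by 45 mm high, with a raised aluminium block 44 by 152 by 72 mm high in it holding a row of four round tube mouths along y; at its -y end a steel start plunger. Origin: centre of the underside; y axis along the row of tubes, z up. It may be turned up to 0.3 rad.
- plunger (a joint): travel of the start plunger, m: 0 = up, 0.014 = fully down. Sprung (about 450 N/m, 6.5 N fully down); it comes back up by itself. It moves straight down.
- plunger_top (a point): centre of the top face of the plunger's round steel head (26 mm across, 8 mm thick); 103 mm above the table when up.
- cap: grey plastic dust cap lying over the raised block and all four tubes at the start: an inverted tray 160 (x) by 54 (y) by 16 mm high, 2 mm walls, 12 mm of it hanging over the block with 2 to 3 mm play; on top, at its middle, a grip bar 60 (x) by 14 (y) by 30 mm high. Origin: centre of the underside (rim of the skirt); the grip bar's top is 46 mm above it. Lift it straight up by the bar.
- stand: white plastic swab stand, loose, 150 (x) by 50 (y) by 45 mm high, about 350 g, with a row of four 10 mm holes along x, 36 mm apart, 35 mm deep. Origin: centre of the underside.
- tin: small closed round metal flux tin, lying flat, 52 mm across, 34 mm high, about 120 g. Origin: centre of the underside. It may be knocked aside.
- cap_mark: plain white rectangular outline printed on the blue mat for the cap, inside 184 (x) by 76 (y) mm. Origin: its centre; x is its long axis. The mat is 2 mm thick, and all three outlines are flat on it.
- stand_mark: white rectangular outline with four dots in a row along its middle, printed on the mat for the stand, inside 174 (x) by 74 (y) mm. Origin: its centre; x is its long axis.
- tin_mark: white ring printed on the mat for the tin, inside about 76 mm across. Origin: its centre.
- reel: solder reel, 60 mm across, 38 mm high, a bystander. Origin: centre of the underside.
- phone: black phone lying flat, 150 by 72 by 9 mm, a bystander. Origin: centre of the underside.
- driver: screwdriver, 120 mm long, a bystander.
- tube0_mouth (a point): centre of the mouth of tube 0 (0 nearest the plunger), at the top of the block, 72 mm above the table; the tube is 11 mm across with a small chamfer, goes straight down 60 mm; the tubes are 36 mm apart
- tube0_floor (a point): centre of the floor of tube 0, 12 mm above the table; z up
- tube1_mouth (a point): centre of the mouth of tube 1 (0 nearest the plunger), at the top of the block, 72 mm above the table; the tube is 11 mm across with a small chamfer, goes straight down 60 mm; the tubes are 36 mm apart
- tube1_floor (a point): centre of the floor of tube 1, 12 mm above the table; z up
- tube2_mouth (a point): centre of the mouth of tube 2 (0 nearest the plunger), at the top of the block, 72 mm above the table; the tube is 11 mm across with a small chamfer, goes straight down 60 mm; the tubes are 36 mm apart
- tube2_floor (a point): centre of the floor of tube 2, 12 mm above the table; z up
- tube3_mouth (a point): centre of the mouth of tube 3 (0 nearest the plunger), at the top of the block, 72 mm above the table; the tube is 11 mm across with a small chamfer, goes straight down 60 mm; the tubes are 36 mm apart
- tube3_floor (a point): centre of the floor of tube 3, 12 mm above the table; z up
- swab0: swab 0 (may be absent: None), at the start upright in a hole of the stand: a straight stiff rod 8 mm across and 120 mm long, 14 g, with a tapered grey foot; the top 34 mm is a black round grip 12 mm across. Origin: centre of the foot (lower end); z along the rod up to the grip. In a tube it stands 60 mm out of the block when home, foot on the floor.
- swab1: swab 1 (may be absent: None), at the start upright in a hole of the stand: a straight stiff rod 8 mm across and 120 mm long, 14 g, with a tapered grey foot; the top 34 mm is a black round grip 12 mm across. Origin: centre of the foot (lower end); z along the rod up to the grip. In a tube it stands 60 mm out of the block when home, foot on the floor.
- swab2: swab 2 (may be absent: None), at the start upright in a hole of the stand: a straight stiff rod 8 mm across and 120 mm long, 14 g, with a tapered grey foot; the top 34 mm is a black round grip 12 mm across. Origin: centre of the foot (lower end); z along the rod up to the grip. In a tube it stands 60 mm out of the block when home, foot on the floor.
- swab3: swab 3 (may be absent: None), at the start upright in a hole of the stand: a straight stiff rod 8 mm across and 120 mm long, 14 g, with a tapered grey foot; the top 34 mm is a black round grip 12 mm across. Origin: centre of the foot (lower end); z along the rod up to the grip. In a tube it stands 60 mm out of the block when home, foot on the floor.
There are look-alikes about, which are no part of the job. What is shaped like the cap but blue or orange is not meant. Leave any brown look-alike of the tin alone.

How it is judged:
On the way, in this order (a step that is already met when the one before it is completed fails the run):
1. every swab stands fully home in a tube of its own (((horizontal distance between swab0 and tube0_floor below 0.006 m and z of swab0 in the frame of tube0_floor below 0.008 m) or (horizontal distance between swab0 and tube1_floor below 0.006 m and z of swab0 in the frame of tube1_floor below 0.008 m) or (horizontal distance between swab0 and tube2_floor below 0.006 m and z of swab0 in the frame of tube2_floor below 0.008 m) or (horizontal distance between swab0 and tube3_floor below 0.006 m and z of swab0 in the frame of tube3_floor below 0.008 m)) and ((horizontal distance between swab1 and tube0_floor below 0.006 m and z of swab1 in the frame of tube0_floor below 0.008 m) or (horizontal distance between swab1 and tube1_floor below 0.006 m and z of swab1 in the frame of tube1_floor below 0.008 m) or (horizontal distance between swab1 and tube2_floor below 0.006 m and z of swab1 in the frame of tube2_floor below 0.008 m) or (horizontal distance between swab1 and tube3_floor below 0.006 m and z of swab1 in the frame of tube3_floor below 0.008 m)) and ((horizontal distance between swab2 and tube0_floor below 0.006 m and z of swab2 in the frame of tube0_floor below 0.008 m) or (horizontal distance between swab2 and tube1_floor below 0.006 m and z of swab2 in the frame of tube1_floor below 0.008 m) or (horizontal distance between swab2 and tube2_floor below 0.006 m and z of swab2 in the frame of tube2_floor below 0.008 m) or (horizontal distance between swab2 and tube3_floor below 0.006 m and z of swab2 in the frame of tube3_floor below 0.008 m)) and ((horizontal distance between swab3 and tube0_floor below 0.006 m and z of swab3 in the frame of tube0_floor below 0.008 m) or (horizontal distance between swab3 and tube1_floor below 0.006 m and z of swab3 in the frame of tube1_floor below 0.008 m) or (horizontal distance between swab3 and tube2_floor below 0.006 m and z of swab3 in the frame of tube2_floor below 0.008 m) or (horizontal distance between swab3 and tube3_floor below 0.006 m and z of swab3 in the frame of tube3_floor below 0.008 m))), for 0.2 s.
2. the start plunger is pushed fully down with the swabs in (all of step 1 and value of joint plunger above 0.012 m), for 0.2 s.
At the end, for the whole second after the job is handed in: every swab present: foot within 8 mm of a tube's floor, 6 mm of its axis; plunger up again; cap and stand flat, at rest, centred within 22 mm on their outlines, long axes within 0.25 rad; tin upright, at rest, within 18 mm of the ring's centre (all of step 1 and horizontal distance between cap and cap_mark below 0.022 m and height (world z) of each of cap, stand, tin below 0.01 m and angle between each of cap, stand, tin's own z axis and vertical below 0.12 rad and linear speed of each of cap, stand, tin below 0.03 m/s and angle between the x axis of cap and the x axis of cap_mark, either way round below 0.25 rad and horizontal distance between stand and stand_mark below 0.022 m and angle between the x axis of stand and the x axis of stand_mark, either way round below 0.25 rad and horizontal distance between tin and tin_mark below 0.018 m and value of joint plunger below 0.003 m); the robot touches nothing.
It fails at once if the solder reel is disturbed (moved more than 30 mm) (distance of reel from where it was at the start of the episode above 0.03 m).
It fails at once if the phone is disturbed (moved more than 30 mm) (distance of phone from where it was at the start of the episode above 0.03 m).
It fails at once if the screwdriver is disturbed (moved more than 30 mm) (distance of driver from where it was at the start of the episode above 0.03 m).
Of swab0, swab1, swab2, swab3 only 2 to 4 are there at a start; the rules pass over those that are not, and their reading is None.
At some moment in a run one of tin may be knocked a few centimetres aside while the robot is not near it.
It also fails if it takes over 210 s, if anything falls off the work surface, if the arm or the gripper's body presses on something with over 40 N, if the wrist force passes 120 N, or if a joint passes its speed limit or range.

ROBOT

A 6-joint arm with a two-finger parallel gripper is mounted at the origin on the work surface. World frame = base frame: x ahead of the robot, y to its left, z up, the work surface at z = 0. Lengths are in m, angles in rad, forces in N, time in s.
With the tool pointing down it reaches from about 0.2 to 0.875 m from the base axis. Payload 3.4 kg.
Tool frame: the origin (TCP) lies between the finger pads; the fingertips stand 22 mm ahead of it and the grasp point (between the pads) lies 3 mm ahead of it; z points along the fingers, y is the line along which they close (so a half turn about z gives the same grasp; the last joint's range is limited). The gripper opens to 94 mm and grips with 3 to 60 N. Pads are 16 mm wide; open, the fingers measure 119 mm over their backs; the gripper's body (75 mm by 177 mm) begins 78 mm behind the grasp point.
Start: joints at [-1.414, 0.276, 1.505, -0, 1.361, -0.121], TCP at [0.158, -0.553, 0.227] pointing down, gripper open.
Joint ranges: [-2.89, 2.89], [-0.75, 2.08], [0.22, 2.7], [-1.18, 4.32], [0.11, 2.71], [-2.7, 2.7]. Speed limits (rad/s): [2.57, 2.57, 3.14, 3.14, 3.14, 3.14].

INTERFACE

Orientations are given as a unit quaternion [x, y, z, w].
In Python, from station import ctrl gives the robot as it stands. The module is installed in compiled form; this text tells all that it offers.
- The arm moves only by the shell command python3 -m handwheel 'ROWS' [OPENING] [FORCE]. ROWS is JSON, a list of rows, each a list of 2 entries, a list of its own where there are three numbers: the shift along the tool's x, y, z in mm, then the turn about the tool's z in degrees. A call has 1 to 20 rows; each row shifts and turns the commanded pose from where the row before left it, along the tool's axes as they then stand; what a row does not reach is not made up. A row lasts 1/12 s, in which the tool goes at most 41.7 mm and 7.16 degrees, less where a joint would pass 70% of its speed; a pose out of reach is approached as far as the arm can. A call is refused whole if a number of a shift passes 41.7 or a number of a turn 7.16, either way. A call with a gripper value outside its range is refused whole. OPENING is the opening, from 0 (shut) to 1 (fully open), set as the call begins (- or left out, the last holds). The fingers move at their own pace and stop on an object; FORCE is the grip in N (left out, the last holds). Time passes only in rows, so rows that do not move let the fingers close. It gives the time, the measured TCP pose, the force, the opening and the grip force at its end, in the units of the state.
- ctrl.get_state(): the state, without advancing time (a new reading comes with each control period).
- ctrl.capture(name): name is "scene" or "top" or "wrist"; returns (picture, depth): 400x640x3 uint8, red, green, blue; 400x640 float32, m along the optical axis (not along the pixel's ray), 0 where there is no reading.
- ctrl.camera_params(name): a dict with "intrinsics" (3x3 intrinsics, pixels), "R" (3x3) and "t" (3): a world point X has camera coordinates R X + t; the wrist camera has in their place "hand_eye" (4x4, takes a point from camera to tool coordinates, whose origin is the TCP and whose axes are the flange's). Camera axes: x right, y down, z forward; pixel columns grow to the right and rows downward; lengths in m; the calibration is good to about 2 mm. A picture is of the moment at which its call begins: read the wrist's pose just before it. camera_params takes no time and is no camera call.
- ctrl.finish_job(): hands the job in; it is judged then, once.
Trained networks look in the newest picture that a camera, given by its name, has taken for a name from the list of things; names that differ only in an ending like _2 or _b are one class to them, and where a whole thing is asked for, a point or a joint stands for the part that bears it (a point fixed in the world has none). Each returns a list of dicts, best first, with "confidence" (0 to 1); they miss things now and then, are a little off and sometimes report something else, mostly with a low value. They report only what shows in the picture. A call takes as long as a camera call. They do not tell look-alikes from the thing itself.
- ctrl.recognise(query, camera): "point" ([column, row] in pixels, amid what is visible of it).
The state is a dict: "clock": time; "qpos": joint angles; "qvel": joint speeds; "effort": joint torques, N m; "position": TCP position; "tcp_rot": TCP orientation; "ft_force": force on the tool from outside, world axes, zero at the start; "wrist_torque": the same for the moment, N m; "finger_gap": opening from 0.0 (shut) to 1.0 (fully open); "grip_force": force on a finger pad.
Only numpy, scipy, OpenCV 4.12 (cv2) and the standard library are available. Lean on these libraries where they do the work, as an engineer would, in place of code of your own. Each camera call takes 0.05 s, during which the arm holds its last target. There are 200 camera calls.

## Working session

There is one attempt and no reset: what is moved stays moved. The work goes in short steps, Python scripts to look and compute and a shell command to move; the robot and the scene stay as the last step left them, time stands still between calls to the robot, and variables do not carry over. Pictures are saved under pics/ and viewed, at most 14 in all, crops included, and the job is handed in when it is done.

```bash
mkdir -p pics; cat > h.py <<'E'
import numpy as np, cv2
from station import ctrl
from scipy.spatial.transform import Rotation as Ro
def shot(n):
    s=ctrl.get_state(); im,d=ctrl.capture(n); p=ctrl.camera_params(n); K=np.array(p["intrinsics"])
    if n=="wrist":
        T=np.eye(4);T[:3,:3]=Ro.from_quat(s["tcp_rot"]).as_matrix();T[:3,3]=s["position"]
        M=T@np.array(p["hand_eye"])
    else:
        R=np.array(p["R"]);t=np.array(p["t"]);M=np.eye(4);M[:3,:3]=R.T;M[:3,3]=-R.T@t
    return im,d,K,M
def cloud(d,K,M):
    v,u=np.mgrid[:d.shape[0],:d.shape[1]]
    P=np.stack([(u-K[0,2])/K[0,0]*d,(v-K[1,2])/K[1,1]*d,d],-1)
    W=P@M[:3,:3].T+M[:3,3]; W[d==0]=np.nan
    return W
def ray(u,v,z,K,M):
    r=M[:3,:3]@np.array([(u-K[0,2])/K[0,0],(v-K[1,2])/K[1,1],1]);o=M[:3,3]
    return o+r*(z-o[2])/r[2]
def save(im,n): cv2.imwrite(f"pics/{n}.png",im[...,::-1])
def rect(P):
    r=cv2.minAreaRect((np.asarray(P)[:,:2]*1000).astype(np.float32));b=cv2.boxPoints(r)
    e=[b[1]-b[0],b[2]-b[1]];e=max(e,key=np.linalg.norm)
    return np.round(r[0],1),np.round(r[1],1),round(float(np.degrees(np.arctan2(e[1],e[0]))),1)
E
python3 - <<'E'
from h import *
s=ctrl.get_state();print(s)
for n in["top","scene"]:
    im,d,K,M=shot(n);save(im,n+"0");np.savez(n+"0.npz",im=im,d=d,K=K,M=M)
    print(n,K.tolist(),M.round(3).tolist())
    W=cloud(d,K,M)
    if n=="top":
      for q in["tester","plunger_top","cap","stand","tin","cap_mark","stand_mark","tin_mark","reel","phone","driver","swab0"]:
        for r in ctrl.recognise(q,n)[:5]:
            u,v=np.array(r["point"]).round().astype(int)
            print(q,(u,v),round(r["confidence"],2),W[v,u].round(3))
E
```

```text
{'clock': 0.0, 'qpos': array([-1.41396617e+00,  2.76567898e-01,  1.50609413e+00, -3.86664525e-06,
        1.36067850e+00, -1.21013397e-01]), 'qvel': array([-0.00277421, -0.00031099, -0.00052092, -0.00019378, -0.00081236,
        0.00122182]), 'effort': array([-1.70988874e-04, -4.04575038e+01, -2.37225026e+01,  6.98797870e-02,
        3.46409250e-02, -1.40924799e-04]), 'position': array([ 0.15761821, -0.55244434,  0.2266357 ]), 'tcp_rot': array([ 9.90365445e-01,  1.38475709e-01, -1.75400941e-05, -8.73762331e-04]), 'ft_force': array([-0.25437546,  0.51825954,  0.80203961]), 'wrist_torque': array([-0.03152784, -0.03919122,  0.02348829]), 'grip_force': 0.0, 'finger_gap': 1.0023630892406}
top [[389.13213145043414, 0.0, 322.88612646698465], [0.0, 389.13213145043414, 198.99617309774163], [0.0, 0.0, 1.0]] [[0.006, -0.979, 0.206, 0.402], [-1.0, -0.006, -0.004, -0.038], [0.005, -0.206, -0.979, 1.056], [0.0, 0.0, 0.0, 1.0]]
tester (np.int64(281), np.int64(202)) 0.68 [0.607 0.069 0.042]
tester (np.int64(167), np.int64(212)) 0.52 [0.578 0.368 0.044]
plunger_top (np.int64(281), np.int64(205)) 0.51
[... 819 characters left out ...]
)) 0.62 [ 0.475 -0.328 -0.002]
reel (np.int64(214), np.int64(301)) 0.86 [0.351 0.232 0.037]
reel (np.int64(166), np.int64(214)) 0.42 [0.572 0.369 0.045]
phone (np.int64(400), np.int64(180)) 0.87 [ 0.679 -0.258  0.005]
phone (np.int64(476), np.int64(235)) 0.42 [ 0.527 -0.459  0.004]
phone (np.int64(281), np.int64(206)) 0.16 [0.595 0.068 0.047]
driver (np.int64(212), np.int64(180)) 0.63 [0.671 0.261 0.023]
swab0 (np.int64(176), np.int64(250)) 0.43 [0.474 0.315 0.102]
scene [[372.4680813777808, 0.0, 316.5422866654114], [0.0, 372.4680813777808, 204.09726125123703], [0.0, 0.0, 1.0]] [[-0.868, 0.396, -0.3, 0.83], [0.497, 0.669, -0.552, 0.438], [-0.018, -0.628, -0.778, 0.764], [0.0, 0.0, 0.0, 1.0]]
```

View pics/top0.png

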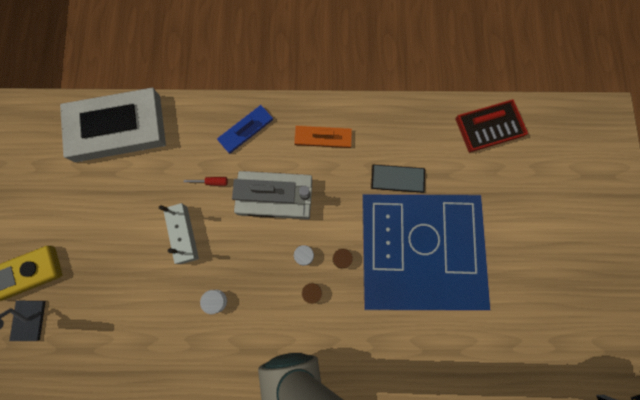

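View pics/scene0.png

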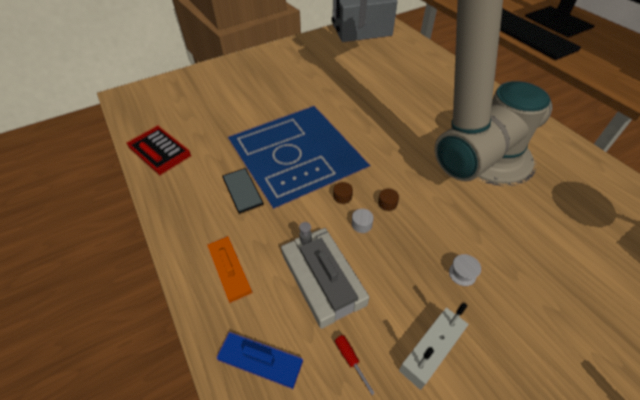

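The top view shows the grey cap on the tester (270,188), the plunger at (305,193) and the stand at (179,233). Swabs sit in the stand's two outer holes, grips at about (165,209) and (173,251). The blue cap (245,129) and orange cap (324,136) are look-alikes. For the tin, the candidates are silver (303,255), brown (342,258) and brown (312,293). The reel is probably the larger silver one at (213,301). Next I'll measure these and enlarge the crop.

```bash
python3 - <<'E'
from h import *
z=np.load("top0.npz");im,d,K,M=[z[k] for k in("im","d","K","M")];W=cloud(d,K,M)
def box(n,x0,x1,y0,y1,z0,z1):
    w=W.reshape(-1,3);m=(w[:,0]>x0)&(w[:,0]<x1)&(w[:,1]>y0)&(w[:,1]<y1)&(w[:,2]>z0)&(w[:,2]<z1)
    P=w[m];print(n,len(P),rect(P) if len(P)>3 else"",np.round(np.median(P,0),3) if len(P) else ""); return P
box("housing",.53,.70,-.06,.2,.035,.05)
box("captop",.53,.70,-.06,.2,.068,.082)
box("bar",.53,.70,.03,.2,.095,.112)
box("plunger",.53,.70,-.06,.03,.09,.112)
box("stand",.43,.62,.27,.39,.037,.05)
box("grips",.40,.62,.25,.45,.085,.14)
box("swA",.40,.53,.25,.45,.085,.14);box("swB",.53,.65,.25,.45,.085,.14)
box("tin",.42,.5,-.03,.05,.02,.05)
box("reel",.30,.40,.18,.28,.02,.05)
g=cv2.cvtColor(im,cv2.COLOR_RGB2GRAY)
# marks: white on mat
hsv=cv2.cvtColor(im,cv2.COLOR_RGB2HSV)
for n,(u0,u1,v0,v1) in dict(stand=(370,407,200,274),tin=(406,442,220,260),cap=(441,480,198,278)).items():
    sub=(hsv[v0:v1,u0:u1,1]<150)&(g[v0:v1,u0:u1]>95)
    vv,uu=np.nonzero(sub)
    P=np.array([ray(u+u0,v+v0,.002,K,M) for u,v in zip(uu,vv)]);print(n,len(P),rect(P))
c=im[150:320,150:370];save(cv2.resize(c,None,fx=3.5,fy=3.5,interpolation=cv2.INTER_CUBIC),"crop1")
E
```

```text
housing 1800 (array([630.7,  91.5]), array([199.7, 118. ]), 86.9) [0.604 0.078 0.045]
captop 1145 (array([631.7,  93.3]), array([199.7,  55.3]), 87.1) [0.628 0.108 0.076]
bar 151 (array([632.6, 112.3]), array([58.6, 15.1]), 87.5) [0.632 0.112 0.105]
plunger 81 (array([626.2,   6.7]), array([23.9, 23.4]), 52.1) [0.626 0.008 0.102]
stand 1054 (array([524.8, 335.6]), array([150.3,  52. ]), 16.9) [0.523 0.334 0.044]
grips 97 (array([524. , 335.6]), array([118.5,  12.4]), 16.7) [0.571 0.346 0.12 ]
swA 46 (array([473.1, 319.5]), array([11.3, 11.1]), 46.4) [0.472 0.317 0.123]
swB 51 (array([575.8, 349.9]), array([10.4, 10.5]), -67.0) [0.575 0.348 0.119]
tin 309 (array([469.6,   9.7]), array([49.5, 49.7]), -89.8) [0.471 0.008 0.034]
reel 447 (array([350.8, 238.3]), array([58. , 57.9]), 14.2) [0.351 0.239 0.038]
stand 407 (array([ 523.5, -220.1]), array([ 81.2, 182.7]), -1.2)
tin 175 (array([ 515.4, -316.8]), array([81.4, 84.5]), -89.7)
cap 366 (array([ 521.4, -414. ]), array([ 85.3, 192.7]), -1.4)
```

View pics/crop1.png

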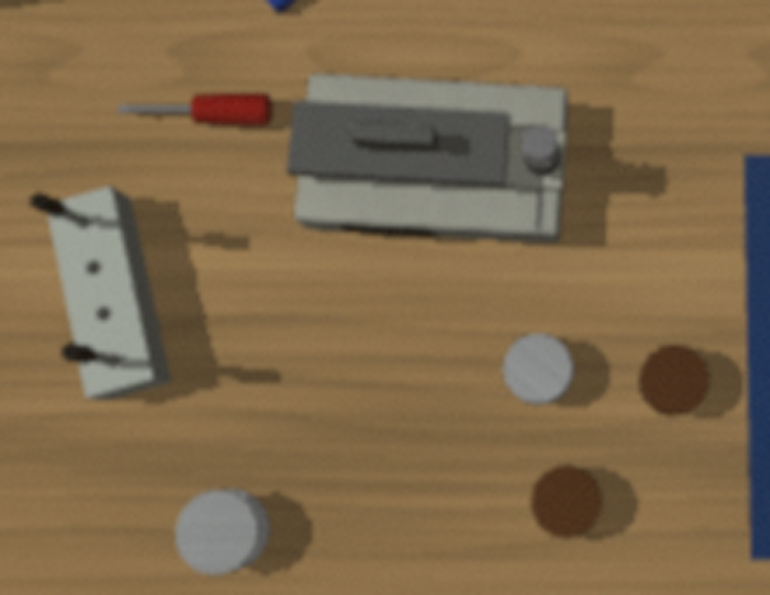

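In the crop, the silver tin (303,255) measures about 50 mm across and 34 mm high, so it is the flux tin. The two brown ones are look-alikes. The reel (213,301) is 58 mm across and 38 mm high. Two swabs are in the outer holes, and the grey cap is the one on the tester. I'll rotate and fly over the cap.

```bash
cat > to.py <<'E'
import sys
from h import *
def to(x,y,z,th):
    s=ctrl.get_state();R=Ro.from_quat(s["tcp_rot"]).as_matrix();p=s["position"]*1000
    t0=np.degrees(np.arctan2(R[1,0],R[0,0]));d=np.array([x,y,z])-p
    c=np.cos(np.radians(t0));q=np.sin(np.radians(t0))
    print("t",round(s["clock"],2),"at",p.round(1),"th",t0.round(1),"tilt",np.degrees(np.arccos(-R[2,2])).round(2),"gap",round(s["finger_gap"],3),"grip",round(s["grip_force"],1),"F",s["ft_force"].round(1))
    print("tool d",(c*d[0]+q*d[1]).round(1),(q*d[0]-c*d[1]).round(1),(-d[2]).round(1),"turn",(-((th-t0+90)%180-90)).round(2))
if __name__=="__main__": to(*map(float,sys.argv[1:]))
E
python3 -m handwheel '[[[0,0,0],-7.14],[[0,0,0],-7.14],[[0,0,0],-7.14],[[0,0,0],-7.14],[[0,0,0],-7.14],[[0,0,0],-7.14],[[0,0,0],-7.14],[[0,0,0],-7.14],[[0,0,0],-7.14],[[0,0,0],-7.14]]' 0.5
python3 -m handwheel '[[[34.3,22.1,0],0],[[34.3,22.1,0],0],[[34.3,22.1,0],0],[[34.3,22.1,0],0],[[34.3,22.1,0],0],[[34.3,22.1,0],0],[[34.3,22.1,0],0],[[34.3,22.1,0],0],[[34.3,22.1,0],0],[[34.3,22.1,0],0],[[34.3,22.1,0],0],[[34.3,22.1,0],0],[[34.3,22.1,0],0],[[34.3,22.1,0],0],[[34.3,22.1,0],0],[[34.3,22.1,0],0],[[34.3,22.1,0],0],[[34.3,22.1,0],0],[[34.3,22.1,0],0],[[34.3,22.1,0],0]]'
python3 -m handwheel '[[[0,0,0],0],[[0,0,0],0]]' >/dev/null
python3 to.py 632.6 112.3 101 87.3
python3 - <<'E'
from h import *
im,d,K,M=shot("wrist");save(im,"w1");np.savez("w1.npz",im=im,d=d,K=K,M=M);W=cloud(d,K,M).reshape(-1,3)
for z0,z1 in((.035,.05),(.07,.082),(.098,.112)):
    m=(W[:,0]>.5)&(W[:,0]<.72)&(W[:,1]>-.03)&(W[:,1]<.22)&(W[:,2]>z0)&(W[:,2]<z1);P=W[m]
    if len(P)>5:print(z0,len(P),rect(P),np.median(P,0).round(4))
E
```

```text
clock: 1.53
position: [0.1577, -0.553, 0.2275]
tcp_rot: [0.721, 0.693, -0.0, 0.0]
ft_force: [-0.3, 0.1, -0.2]
finger_gap: 0.502
grip_force: 0.0
clock: 3.2
position: [0.6322, 0.1135, 0.2275]
tcp_rot: [0.723, 0.69, 0.0, 0.0]
ft_force: [1.5, -0.3, 0.8]
finger_gap: 0.504
grip_force: 0.0
t 3.37 at [631.9 113.3 226.5] th 87.5 tilt 0.07 gap 0.496 grip 0.0 F [ 0.6 -1.7  0.3]
tool d -1.0 0.7 125.5 turn 0.2
0.035 9150 (array([629.7,  92.7]), array([200.8, 118.3]), 87.3) [0.6136 0.11   0.046 ]
0.07 8596 (array([630.8,  98.1]), array([192.5,  54.2]), 87.1) [0.6315 0.1231 0.0771]
0.098 1634 (array([628.7,  70.2]), array([148.8,  24.9]), 88.1) [0.6304 0.1012 0.1064]
```

View pics/w1.png

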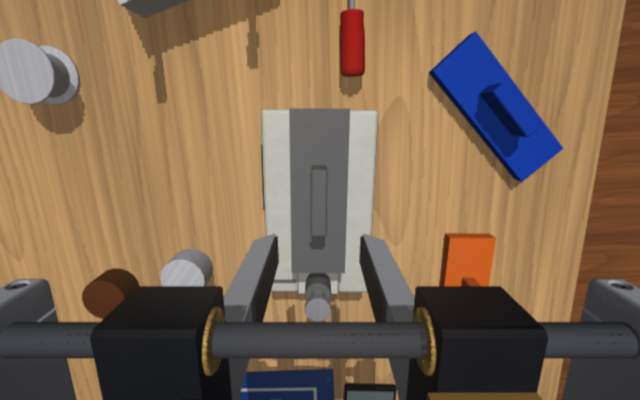

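The wrist view shows the grey bar (318,200) centred between the fingers and the plunger at (318,297). I'll descend, grip and lift.

```bash
python3 -m handwheel '[[[-0.3,-0.1,25],0],[[-0.3,0,25],0],[[0,0,25],0],[[0,0,20],0],[[0,0,15],0],[[0,0,10],0],[[0,0,4.5],0],[[0,0,0],0]]' >/dev/null
python3 -m handwheel '[[[0,0,0],0],[[0,0,0],0],[[0,0,0],0],[[0,0,0],0],[[0,0,0],0],[[0,0,0],0],[[0,0,0],0],[[0,0,0],0]]' 0 25
python3 -m handwheel '[[[0,0,-5],0],[[0,0,-10],0],[[0,0,-15],0],[[0,0,-25],0],[[0,0,-25],0],[[0,0,-20],0],[[0,0,0],0]]'
python3 to.py 521.4 -414 44 -1.4
```

```text
clock: 4.75
position: [0.6315, 0.1111, 0.1034]
tcp_rot: [0.723, 0.69, 0.0, 0.0]
ft_force: [-0.6, 0.4, 3.5]
finger_gap: 0.146
grip_force: 25.0
clock: 5.33
position: [0.6339, 0.1112, 0.2084]
tcp_rot: [0.723, 0.69, 0.004, 0.003]
ft_force: [0.8, 0.5, 0.0]
finger_gap: 0.15
grip_force: 25.0
t 5.33 at [633.9 111.2 208.4] th 87.3 tilt 0.55 gap 0.15 grip 25.0 F [0.8 0.5 0. ]
tool d -529.9 -87.8 164.4 turn 88.72
```

```bash
python3 -m handwheel '[[[-26.5,-4.4,0],0],[[-26.5,-4.4,0],0],[[-26.5,-4.4,0],0],[[-26.5,-4.4,0],0],[[-26.5,-4.4,0],0],[[-26.5,-4.4,0],0],[[-26.5,-4.4,0],0],[[-26.5,-4.4,0],0],[[-26.5,-4.4,0],0],[[-26.5,-4.4,0],0],[[-26.5,-4.4,0],0],[[-26.5,-4.4,0],0],[[-26.5,-4.4,0],0],[[-26.5,-4.4,0],0],[[-26.5,-4.4,0],0],[[-26.5,-4.4,0],0],[[-26.5,-4.4,0],0],[[-26.5,-4.4,0],0],[[-26.5,-4.4,0],0],[[-26.5,-4.4,0],0]]' >/dev/null
python3 -m handwheel '[[[0,0,0],6.8],[[0,0,0],6.8],[[0,0,0],6.8],[[0,0,0],6.8],[[0,0,0],6.8],[[0,0,0],6.8],[[0,0,0],6.8],[[0,0,0],6.8],[[0,0,0],6.8],[[0,0,0],6.8],[[0,0,0],6.8],[[0,0,0],6.8],[[0,0,0],6.8],[[0,0,0],0],[[0,0,0],0]]'
python3 to.py 521.4 -414 46 -1.4
```

```text
clock: 8.25
position: [0.5181, -0.414, 0.202]
tcp_rot: [1.0, -0.008, -0.001, -0.001]
ft_force: [0.0, -0.1, -1.0]
finger_gap: 0.146
grip_force: 25.0
t 8.25 at [ 518.1 -414.   202. ] th -0.9 tilt 0.1 gap 0.146 grip 25.0 F [ 0.  -0.1 -1. ]
tool d 3.3 -0.0 156.0 turn 0.49
```

```bash
python3 -m handwheel '[[[1.5,0,25],0],[[1.5,0,30],0],[[0,0,30],0],[[0,0,30],0],[[0,0,20],0],[[0,0,12],0],[[0,0,5],0],[[0,0,2],0],[[0,0,0],0],[[0,0,0],0]]'
```

```text
clock: 9.08
position: [0.5223, -0.4152, 0.0504]
tcp_rot: [1.0, -0.009, 0.001, 0.001]
ft_force: [0.1, -0.3, -0.4]
finger_gap: 0.144
grip_force: 25.0
```

```bash
python3 -m handwheel '[[[0,0,1.5],0],[[0,0,1.5],0],[[0,0,1],0],[[0,0,0],0],[[0,0,0],0]]'
python3 -m handwheel '[[[0,0,1],0],[[0,0,0],0],[[0,0,0],0]]'
```

```text
clock: 9.5
position: [0.5217, -0.4146, 0.0455]
tcp_rot: [1.0, -0.009, 0.0, 0.0]
ft_force: [-0.6, -0.2, 1.2]
finger_gap: 0.145
grip_force: 25.0
clock: 9.75
position: [0.5217, -0.4146, 0.0454]
tcp_rot: [1.0, -0.009, 0.0, 0.0]
ft_force: [-0.5, 0.3, 6.3]
finger_gap: 0.15
grip_force: 25.0
```

```bash
python3 -m handwheel '[[[0,0,0],0],[[0,0,0],0],[[0,0,0],0],[[0,0,0],0],[[0,0,-10],0],[[0,0,-25],0],[[0,0,-40],0],[[0,0,-40],0],[[0,0,-40],0],[[0,0,-25],0]]' 0.5
python3 -m handwheel '[[[0,0,0],-6.8],[[0,0,0],-6.8],[[0,0,0],-6.8],[[0,0,0],-6.8],[[0,0,0],-6.8],[[0,0,0],-6.8],[[0,0,0],-6.8],[[0,0,0],-6.8],[[0,0,0],-6.8],[[0,0,0],-6.8],[[0,0,0],-6.8],[[0,0,0],-6.8],[[0,0,0],-6.5],[[0,0,0],0]]' 0.3 >/dev/null
python3 to.py 632 105 230 87.3
```

```text
clock: 10.58
position: [0.5225, -0.4153, 0.2295]
tcp_rot: [1.0, -0.009, 0.002, 0.002]
ft_force: [0.5, 0.3, 0.7]
finger_gap: 0.496
grip_force: 0.0
t 11.75 at [ 521.4 -414.4  224.6] th 87.1 tilt 0.03 gap 0.302 grip 0.0 F [-0.6  0.2 -1.2]
tool d 524.3 84.3 -5.4 turn -0.18
```

```bash
python3 -m handwheel '[[[32.8,5.3,0],0],[[32.8,5.3,0],0],[[32.8,5.3,0],0],[[32.8,5.3,0],0],[[32.8,5.3,0],0],[[32.8,5.3,0],0],[[32.8,5.3,0],0],[[32.8,5.3,0],0],[[32.8,5.3,0],0],[[32.8,5.3,0],0],[[32.8,5.3,0],0],[[32.8,5.3,0],0],[[32.8,5.3,0],0],[[32.8,5.3,0],0],[[32.8,5.3,0],0],[[32.8,5.3,0],0],[[0,0,0],0],[[0,0,0],0],[[0,0,0],0]]' >/dev/null
python3 to.py 632 105 230 87.3
python3 - <<'E'
from h import *
im,d,K,M=shot("wrist");np.savez("w2.npz",im=im,d=d,K=K,M=M);W=cloud(d,K,M)
cv2.imwrite("pics/w2.png",cv2.resize(im[100:310,230:410],None,fx=2.8,fy=2.8,interpolation=cv2.INTER_CUBIC)[...,::-1])
w=W.reshape(-1,3)
for z0,z1 in((.035,.05),(.067,.077),(.098,.112)):
    m=(w[:,0]>.5)&(w[:,0]<.72)&(w[:,1]>-.03)&(w[:,1]<.22)&(w[:,2]>z0)&(w[:,2]<z1);P=w[m]
    if len(P)>5:print(z0,len(P),rect(P),np.median(P,0).round(4))
g=cv2.cvtColor(im,cv2.COLOR_RGB2GRAY)
for q in["tube0_mouth","tube1_mouth","tube2_mouth","tube3_mouth"]:
    for r in ctrl.recognise(q,"wrist")[:4]:
        u,v=r["point"];print(q,np.round((u,v),1),round(r["confidence"],2),(ray(u,v,.072,K,M)*1000).round(1))
E
```

```text
t 13.33 at [633.3 104.9 224.1] th 87.0 tilt 0.06 gap 0.299 grip 0.0 F [-0.2  0.4  0.5]
tool d 0.0 -1.3 -5.9 turn -0.34
0.035 10181 (array([629.6,  93.1]), array([199.6, 118.2]), 87.1) [0.6336 0.1205 0.0459]
0.067 7320 (array([630.6,  96.3]), array([188. ,  44.1]), 87.1) [0.6314 0.1179 0.0731]
0.098 561 (array([626.4,   9.2]), array([24.7, 25.4]), -72.2) [0.6264 0.0105 0.1031]
tube0_mouth [317.2 184. ] 0.96 [632.4 116.8  72. ]
tube1_mouth [318.2 180.8] 0.79 [633.5 119.8  72. ]
tube1_mouth [349.7  33.4] 0.4 [666.6 245.   72. ]
tube2_mouth [320.4 183.2] 0.73 [635.5 117.4  72. ]
tube3_mouth [317.9 182. ] 0.7 [633.2 118.7  72. ]
```

View pics/w2.png

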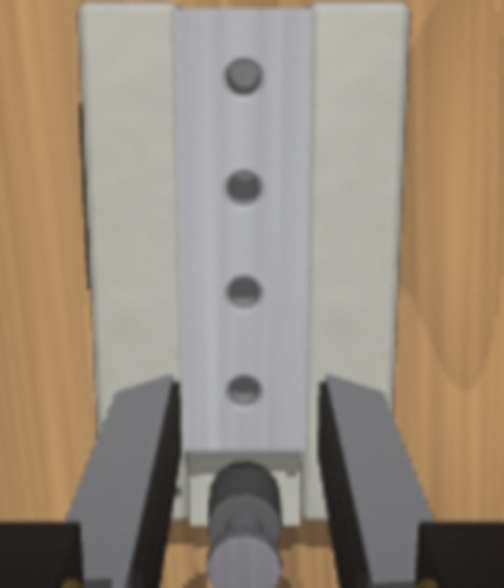

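The crop shows the four tube mouths at (243,76), (243,187), (243,291) and (243,389), in full-frame pixels roughly (317,127) to (317,239). The next script computes their world positions.

```bash
python3 - <<'E'
from h import *
z=np.load("w2.npz");im,d,K,M=[z[k] for k in("im","d","K","M")]
g=cv2.cvtColor(im,cv2.COLOR_RGB2GRAY).astype(float);C=[]
for u,v in((316.8,127.1),(316.8,166.8),(316.8,203.9),(316.8,238.9)):
    u0,v0=int(u)-11,int(v)-11;p=g[v0:v0+23,u0:u0+23];bg=np.median(p);m=(p<bg-25).astype(np.uint8)
    n,l,st,c=cv2.connectedComponentsWithStats(m);i=1+np.argmax(st[1:,4])
    x,y,w,h=st[i,:4];uc,vc=u0+x+(w-1)/2,v0+y+(h-1)/2
    q=ray(uc,vc,.072,K,M)*1000;C.append(q[:2]);print(uc,vc,w,h,q.round(1))
C=np.array(C);k=np.arange(4);A=[np.polyfit(k,C[:,i],1) for i in(0,1)]
print(A,np.hypot(A[0][0],A[1][0]),np.degrees(np.arctan2(-A[1][0],-A[0][0])))
E
```

```text
316.5 127.0 14 13 [634.5 169.4  72. ]
316.5 166.5 14 12 [632.6 133.5  72. ]
316.5 203.5 14 12 [630.7  97.7  72. ]
317.0 238.5 13 10 [629.3  61.9  72. ]
[array([ -1.74186057, 634.403851  ]), array([-35.83462902, 169.36062134])] 35.876938491748476 87.21713965833935
```

```bash
python3 to.py 524 315 230 87.2
python3 -m handwheel '[[[20.5,-12,-0.8],0],[[20.5,-12,-0.8],0],[[20.5,-12,-0.8],0],[[20.5,-12,-0.8],0],[[20.5,-12,-0.8],0],[[20.5,-12,-0.8],0],[[20.5,-12,-0.8],0],[[20.5,-12,0],0],[[20.5,-12,0],0],[[20.5,-12,0],0],[[0,0,0],0],[[0,0,0],0],[[0,0,0],0]]' >/dev/null
python3 to.py 524 315 230 87.2
python3 - <<'E'
from h import *
im,d,K,M=shot("wrist");save(im,"w3");np.savez("w3.npz",im=im,d=d,K=K,M=M);w=cloud(d,K,M).reshape(-1,3)
for n,x0,x1,y0,y1,z0,z1 in(("A",.44,.52,.28,.4,.118,.14),("B",.53,.61,.28,.4,.118,.14),("Agrip",.44,.52,.28,.4,.1,.14),("Bgrip",.53,.61,.28,.4,.1,.14),("stand",.4,.65,.25,.42,.037,.052)):
    m=(w[:,0]>x0)&(w[:,0]<x1)&(w[:,1]>y0)&(w[:,1]<y1)&(w[:,2]>z0)&(w[:,2]<z1);P=w[m]
    if len(P)>5:print(n,len(P),rect(P),np.median(P,0).round(4),P[:,2].max().round(4))
E
```

```text
t 13.58 at [633.4 104.  224.2] th 86.9 tilt 0.02 gap 0.301 grip 0.0 F [0.  0.2 0.5]
tool d 204.8 -120.7 -5.8 turn -0.31
t 14.67 at [524.8 315.3 229.6] th 87.0 tilt 0.06 gap 0.3 grip 0.0 F [-0.4  0.1  0.1]
tool d -0.3 -0.7 -0.4 turn -0.23
A 227 (array([472.6, 322.9]), array([11.1, 11.1]), -6.6) [0.4732 0.3237 0.1307] 0.1325
B 228 (array([575.5, 353.4]), array([11.4, 11.2]), 84.9) [0.5747 0.354  0.1308] 0.1325
Agrip 308 (array([472.6, 323. ]), array([11. , 11.2]), -5.3) [0.474  0.3248 0.1301] 0.1325
Bgrip 288 (array([575.4, 353.4]), array([11.4, 11.3]), 87.1) [0.5738 0.3546 0.1305] 0.1325
stand 6380 (array([523.8, 337.7]), array([150.3,  50.4]), 16.6) [0.5248 0.339  0.046 ] 0.0516
```

View pics/w3.png

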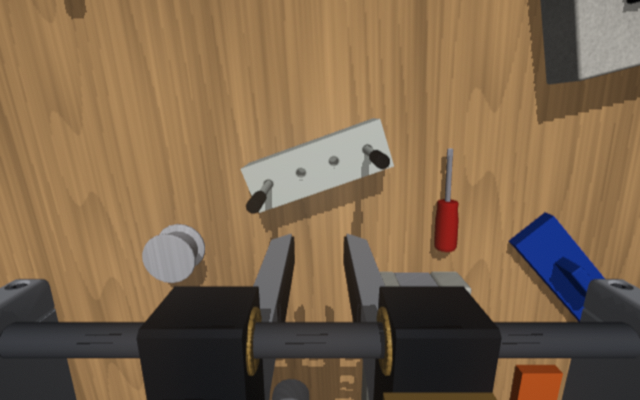

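The view shows swab grips at (257,201) and (378,158) and the stand's middle holes empty at (301,172) and (333,160). There are exactly two swabs. I'll take swab B (right) first.

```bash
python3 to.py 575.5 353.4 121 87.2
python3 -m handwheel '[[[10,12.3,0],0],[[10,12.3,0],0],[[10.5,12.3,0],0],[[10,11.4,0],0],[[0,0,15],0],[[0,0,25],0],[[0,0,25],0],[[0,0,20],0],[[0,0,15],0],[[0,0,6],0],[[0,0,3],0],[[0,0,0],0],[[0,0,0],0]]' 0.3
python3 to.py 575.5 353.4 121 87.2
```

```text
t 14.72 at [524.9 315.1 229.6] th 86.9 tilt 0.05 gap 0.301 grip 0.0 F [0.2 0.2 0.7]
tool d 41.0 48.5 108.6 turn -0.26
clock: 15.8
position: [0.5757, 0.354, 0.1216]
tcp_rot: [0.726, 0.688, 0.001, 0.0]
ft_force: [0.2, -0.3, 0.8]
finger_gap: 0.299
grip_force: 0.0
t 15.8 at [575.7 354.  121.6] th 87.0 tilt 0.11 gap 0.299 grip 0.0 F [ 0.2 -0.3  0.8]
tool d -0.6 -0.1 0.6 turn -0.22
```

```bash
python3 -m handwheel '[[[0,0,0],0],[[0,0,0],0],[[0,0,0],0],[[0,0,0],0],[[0,0,0],0]]' 0 20
python3 -m handwheel '[[[0,0,-5],0],[[0,0,-15],0],[[0,0,-20],0],[[0,0,-20],0],[[0,0,-20],0],[[0,0,-15],0],[[0,0,-5],0],[[0,0,0],0],[[0,0,0],0]]'
python3 to.py 634.4 169.4 221 87.2
```

```text
clock: 16.22
position: [0.575, 0.3544, 0.1214]
tcp_rot: [0.725, 0.689, 0.001, 0.0]
ft_force: [1.1, -0.1, 3.3]
finger_gap: 0.123
grip_force: 20.0
clock: 16.97
position: [0.5743, 0.354, 0.2199]
tcp_rot: [0.725, 0.688, -0.0, -0.0]
ft_force: [0.4, 0.6, -0.1]
finger_gap: 0.122
grip_force: 20.0
t 16.97 at [574.3 354.  219.9] th 87.0 tilt 0.06 gap 0.122 grip 20.0 F [ 0.4  0.6 -0.1]
tool d -181.3 69.6 -1.1 turn -0.18
```

```bash
python3 -m handwheel '[[[-15,5.8,0],0],[[-15,5.8,0],0],[[-15,5.8,0],0],[[-15,5.8,0],0],[[-15,5.8,0],0],[[-15,5.8,0],0],[[-15,5.8,0],0],[[-15,5.8,0],0],[[-15,5.8,0],0],[[-15,5.8,0],0],[[-15,5.8,0],0],[[-15.6,5.8,0],0],[[0,0,0],0],[[0,0,0],0],[[0,0,0],0]]'
python3 to.py 634.1 170.1 184 87.2
python3 - <<'E'
from h import *
im,d,K,M=shot("wrist");np.savez("w4.npz",im=im,d=d,K=K,M=M)
cv2.imwrite("pics/w4.png",cv2.resize(im[120:320,200:440],None,fx=3,fy=3,interpolation=cv2.INTER_CUBIC)[...,::-1])
E
```

```text
clock: 18.22
position: [0.6346, 0.1706, 0.2205]
tcp_rot: [0.725, 0.688, 0.0, -0.0]
ft_force: [0.4, -0.5, -0.2]
finger_gap: 0.12
grip_force: 20.0
t 18.22 at [634.6 170.6 220.5] th 87.0 tilt 0.05 gap 0.12 grip 20.0 F [ 0.4 -0.5 -0.2]
tool d -0.5 -0.5 36.5 turn -0.19
```

View pics/w4.png

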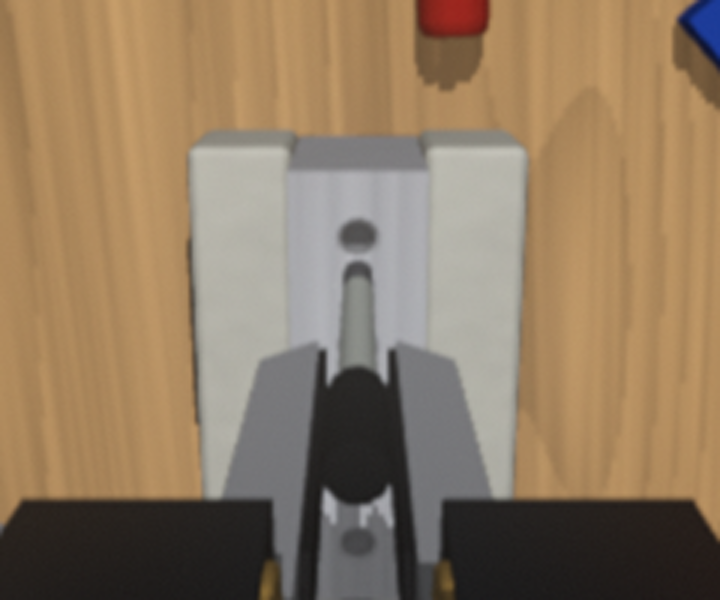

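The view shows the swab foot at crop (358,268) and tube 3's mouth at (358,236), aligned sideways. I'll check the foot's position along y.

```bash
python3 - <<'E'
from h import *
z=np.load("w4.npz");K,M=z["K"],z["M"]
for v in(262,268,275): print((ray(200+358/3,120+v/3,.109,K,M)*1000).round(1))
print((ray(200+358/3,120+236/3,.072,K,M)*1000).round(1))
E
python3 -m handwheel '[[[-0.5,-0.3,10],0],[[0,0,10],0],[[0,0,8],0],[[0,0,4],0],[[0,0,0],0],[[0,0,0],0]]'
```

```text
[635.1 171.2 109. ]
[635.  169.5 109. ]
[634.9 167.4 109. ]
[635.1 169.2  72. ]
clock: 18.77
position: [0.6342, 0.1699, 0.1879]
tcp_rot: [0.725, 0.689, -0.0, -0.0]
ft_force: [-0.3, -0.2, -1.0]
finger_gap: 0.124
grip_force: 20.0
```

```bash
python3 -m handwheel '[[[0,0,3],0],[[0,0,3],0],[[0,0,3],0],[[0,0,3],0],[[0,0,3],0],[[0,0,0],0]]'
python3 -m handwheel '[[[0,0,5],0],[[0,0,5],0],[[0,0,5],0],[[0,0,5],0],[[0,0,5],0],[[0,0,0],0]]'
```

```text
clock: 19.27
position: [0.634, 0.1696, 0.1727]
tcp_rot: [0.725, 0.688, -0.001, -0.0]
ft_force: [-0.0, -0.8, -0.4]
finger_gap: 0.123
grip_force: 20.0
clock: 19.77
position: [0.6336, 0.1696, 0.147]
tcp_rot: [0.725, 0.688, -0.001, -0.001]
ft_force: [-0.7, 0.8, 0.5]
finger_gap: 0.123
grip_force: 20.0
```

```bash
python3 -m handwheel '[[[0,0,5],0],[[0,0,5],0],[[0,0,5],0],[[0,0,4],0],[[0,0,3],0],[[0,0,1.5],0],[[0,0,0],0],[[0,0,0],0]]'
python3 -m handwheel '[[[0,0,1],0],[[0,0,0],0],[[0,0,0],0]]'
```

```text
clock: 20.43
position: [0.6345, 0.1697, 0.125]
tcp_rot: [0.725, 0.688, 0.0, 0.0]
ft_force: [-0.6, -0.6, -0.0]
finger_gap: 0.124
grip_force: 20.0
clock: 20.68
position: [0.6345, 0.1697, 0.1242]
tcp_rot: [0.725, 0.688, 0.0, 0.0]
ft_force: [0.1, 0.4, -1.2]
finger_gap: 0.121
grip_force: 20.0
```

```bash
python3 -m handwheel '[[[0,0,1],0],[[0,0,0],0],[[0,0,0],0]]'
python3 -m handwheel '[[[0,0,1],0],[[0,0,0],0],[[0,0,0],0]]'
```

```text
clock: 20.93
position: [0.6347, 0.1698, 0.1234]
tcp_rot: [0.725, 0.688, 0.0, 0.0]
ft_force: [-0.3, -0.0, 1.6]
finger_gap: 0.126
grip_force: 20.0
clock: 21.18
position: [0.6349, 0.1698, 0.1232]
tcp_rot: [0.725, 0.688, 0.001, 0.001]
ft_force: [-0.0, -0.9, 5.5]
finger_gap: 0.126
grip_force: 20.0
```

Swab B is home, with floor contact at the expected height. Now release and go for swab A.

```bash
python3 -m handwheel '[[[0,0,-1],0],[[0,0,0],0],[[0,0,0],0],[[0,0,0],0],[[0,0,-5],0],[[0,0,-15],0],[[0,0,-25],0],[[0,0,-25],0],[[0,0,-20],0],[[0,0,-10],0],[[0,0,0],0]]' 0.3
python3 to.py 472.6 323.5 221 87.2
```

```text
clock: 22.1
position: [0.6358, 0.17, 0.226]
tcp_rot: [0.725, 0.688, 0.002, 0.002]
ft_force: [0.4, -0.7, 0.2]
finger_gap: 0.3
grip_force: 0.0
t 22.1 at [635.8 170.  226. ] th 87.0 tilt 0.31 gap 0.3 grip 0.0 F [ 0.4 -0.7  0.2]
tool d 144.8 -171.0 5.0 turn -0.18
```

```bash
python3 -m handwheel '[[[20.6,-24.2,0],0],[[20.6,-24.2,0],0],[[20.6,-24.2,0],0],[[20.6,-24.2,0],0],[[20.6,-24.2,0],0],[[20.6,-24.2,0],0],[[20.6,-24.2,0],0],[[0,0,0],0],[[0,0,0],0],[[0,0,0],0]]' >/dev/null
python3 to.py 472.6 323.3 121.5 87.2
python3 - <<'E'
from h import *
im,d,K,M=shot("wrist");w=cloud(d,K,M).reshape(-1,3)
m=(abs(w[:,0]-.473)<.04)&(abs(w[:,1]-.323)<.04)&(w[:,2]>.118)&(w[:,2]<.14);P=w[m];print(len(P),rect(P),np.median(P,0))
E
```

```text
t 22.93 at [472.7 322.1 222. ] th 87.0 tilt 0.1 gap 0.303 grip 0.0 F [-0.2 -0.2  0.9]
tool d 1.2 -0.1 100.5 turn -0.15
225 (array([472. , 322.9]), array([11.3, 11.1]), 89.8) [0.47188732 0.3242103  0.1306242 ]
```

```bash
python3 -m handwheel '[[[1.3,-0.4,15],0],[[0,0,25],0],[[0,0,25],0],[[0,0,20],0],[[0,0,10],0],[[0,0,4],0],[[0,0,1.5],0],[[0,0,0],0],[[0,0,0],0]]' 0.3
python3 -m handwheel '[[[0,0,0],0],[[0,0,0],0],[[0,0,0],0],[[0,0,0],0],[[0,0,0],0]]' 0 20
python3 -m handwheel '[[[0,0,-5],0],[[0,0,-15],0],[[0,0,-20],0],[[0,0,-20],0],[[0,0,-20],0],[[0,0,-15],0],[[0,0,-5],0],[[0,0,0],0],[[0,0,0],0]]'
python3 to.py 630.9 98.4 221 87.2
```

```text
clock: 23.73
position: [0.4735, 0.3241, 0.1236]
tcp_rot: [0.725, 0.688, 0.001, 0.0]
ft_force: [0.9, -0.3, 0.9]
finger_gap: 0.3
grip_force: 0.0
clock: 24.15
position: [0.4726, 0.3241, 0.1232]
tcp_rot: [0.725, 0.689, 0.001, 0.0]
ft_force: [-1.3, 0.9, 3.2]
finger_gap: 0.124
grip_force: 20.0
clock: 24.9
position: [0.4721, 0.3237, 0.222]
tcp_rot: [0.725, 0.688, -0.0, -0.0]
ft_force: [-0.3, 0.6, -1.3]
finger_gap: 0.123
grip_force: 20.0
t 24.9 at [472.1 323.7 222. ] th 87.0 tilt 0.05 gap 0.123 grip 20.0 F [-0.3  0.6 -1.3]
tool d -216.7 170.3 1.0 turn -0.18
```

```bash
python3 -m handwheel '[[[0,0,-20],0],[[-18,14.2,0],0],[[-18,14.2,0],0],[[-18,14.2,0],0],[[-18,14.2,0],0],[[-18,14.2,0],0],[[-18,14.2,0],0],[[-18,14.2,0],0],[[-18,14.2,0],0],[[-18,14.2,0],0],[[-18,14.2,0],0],[[-18,14.2,0],0],[[-18.6,14,0],0],[[0,0,20],0],[[0,0,0],0],[[0,0,0],0],[[0,0,0],0]]'
python3 to.py 630.9 98.5 190 87.2
python3 - <<'E'
from h import *
im,d,K,M=shot("wrist");np.savez("w5.npz",im=im,d=d,K=K,M=M)
cv2.imwrite("pics/w5.png",cv2.resize(im[120:320,200:440],None,fx=3,fy=3,interpolation=cv2.INTER_CUBIC)[...,::-1])
E
```

```text
clock: 26.32
position: [0.6304, 0.0992, 0.2219]
tcp_rot: [0.725, 0.689, -0.001, -0.001]
ft_force: [0.4, 0.1, -0.8]
finger_gap: 0.126
grip_force: 20.0
t 26.32 at [630.4  99.2 221.9] th 87.0 tilt 0.11 gap 0.126 grip 20.0 F [ 0.4  0.1 -0.8]
tool d -0.7 0.5 31.9 turn -0.15
```

View pics/w5.png

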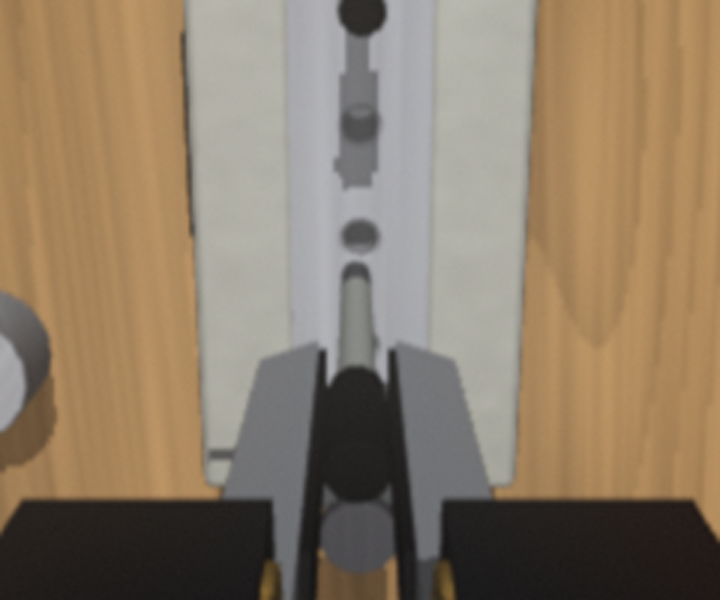

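The swab foot is at crop (356,268) and the tube 1 mouth at (360,236), so it needs about +0.7 mm in tool y.

```bash
python3 -m handwheel '[[[-0.5,0.8,10],0],[[0,0,10],0],[[0,0,8],0],[[0,0,4],0],[[0,0,0],0],[[0,0,0],0]]'
python3 -m handwheel '[[[0,0,3],0],[[0,0,3],0],[[0,0,3],0],[[0,0,3],0],[[0,0,3],0],[[0,0,0],0]]'
python3 -m handwheel '[[[0,0,5],0],[[0,0,0],0]]'
```

```text
clock: 26.87
position: [0.6317, 0.0982, 0.1901]
tcp_rot: [0.725, 0.689, -0.0, -0.0]
ft_force: [0.2, -0.2, 0.5]
finger_gap: 0.123
grip_force: 20.0
clock: 27.37
position: [0.6314, 0.0981, 0.1747]
tcp_rot: [0.725, 0.688, -0.001, -0.0]
ft_force: [-0.5, -0.1, -0.8]
finger_gap: 0.12
grip_force: 20.0
clock: 27.53
position: [0.6315, 0.0981, 0.1697]
tcp_rot: [0.725, 0.688, -0.001, -0.0]
ft_force: [-0.5, 0.3, -0.8]
finger_gap: 0.125
grip_force: 20.0
```

```bash
python3 -m handwheel '[[[0,0,5],0],[[0,0,5],0],[[0,0,5],0],[[0,0,5],0],[[0,0,5],0],[[0,0,5],0],[[0,0,5],0],[[0,0,4],0],[[0,0,3],0],[[0,0,1],0],[[0,0,0],0],[[0,0,0],0]]'
python3 -m handwheel '[[[0,0,1],0],[[0,0,0],0],[[0,0,0],0]]'
python3 -m handwheel '[[[0,0,1],0],[[0,0,0],0],[[0,0,0],0]]'
```

```text
clock: 28.53
position: [0.632, 0.0982, 0.1277]
tcp_rot: [0.725, 0.688, 0.0, 0.0]
ft_force: [-0.8, -0.5, -0.2]
finger_gap: 0.119
grip_force: 20.0
clock: 28.78
position: [0.632, 0.0982, 0.1267]
tcp_rot: [0.725, 0.688, 0.0, 0.0]
ft_force: [1.2, -0.3, -0.3]
finger_gap: 0.124
grip_force: 20.0
clock: 29.03
position: [0.6319, 0.0981, 0.1255]
tcp_rot: [0.725, 0.688, -0.0, 0.0]
ft_force: [0.3, -0.1, -0.4]
finger_gap: 0.122
grip_force: 20.0
```

```bash
python3 -m handwheel '[[[0,0,1],0],[[0,0,1],0],[[0,0,0],0],[[0,0,0],0]]'
python3 -m handwheel '[[[0,0,-1],0],[[0,0,0],0],[[0,0,0],0],[[0,0,0],0],[[0,0,-5],0],[[0,0,-15],0],[[0,0,-25],0],[[0,0,-25],0],[[0,0,-20],0],[[0,0,-10],0],[[0,0,0],0],[[0,0,0],0]]' 0.3
python3 to.py 627.5 8 160 87.2
```

```text
clock: 29.37
position: [0.6324, 0.0982, 0.125]
tcp_rot: [0.725, 0.688, 0.001, 0.001]
ft_force: [0.2, -1.1, 6.3]
finger_gap: 0.122
grip_force: 20.0
clock: 30.37
position: [0.6317, 0.0982, 0.2244]
tcp_rot: [0.725, 0.688, -0.0, 0.0]
ft_force: [0.2, -0.0, 0.0]
finger_gap: 0.3
grip_force: 0.0
t 30.37 at [631.7  98.2 224.4] th 87.0 tilt 0.01 gap 0.3 grip 0.0 F [ 0.2 -0.   0. ]
tool d -90.3 0.5 64.4 turn -0.18
```

```bash
python3 -m handwheel '[[[-18,-0.1,0],0],[[-18,-0.1,0],0],[[-18,-0.1,0],0],[[-18,0,0],0],[[-18,0,0],0],[[0,0,20],0],[[0,0,25],0],[[0,0,25],0],[[0,0,20],0],[[0,0,4],0],[[0,0,0],0],[[0,0,0],0]]' 0
python3 to.py 626.5 8.5 125 87.2
```

```text
clock: 31.37
position: [0.6269, 0.0083, 0.1302]
tcp_rot: [0.725, 0.688, -0.0, -0.0]
ft_force: [1.2, 0.1, 0.2]
finger_gap: 0.006
grip_force: 0.0
t 31.37 at [626.9   8.3 130.2] th 87.0 tilt 0.05 gap 0.006 grip 0.0 F [1.2 0.1 0.2]
tool d 0.1 -0.4 5.2 turn -0.18
```

```bash
python3 -m handwheel '[[[0,0,3],0],[[0,0,3],0],[[0,0,2],0],[[0,0,2],0],[[0,0,2],0],[[0,0,2],0],[[0,0,2],0],[[0,0,0],0],[[0,0,0],0]]'
python3 -m handwheel '[[[0,0,1],0],[[0,0,1],0],[[0,0,0],0]]'
python3 -m handwheel '[[[0,0,1],0],[[0,0,0],0],[[0,0,0],0]]'
```

```text
clock: 32.12
position: [0.6275, 0.0083, 0.1151]
tcp_rot: [0.725, 0.688, 0.001, 0.001]
ft_force: [0.8, -0.7, 4.2]
finger_gap: 0.007
grip_force: 2.2
clock: 32.37
position: [0.6275, 0.0083, 0.1128]
tcp_rot: [0.725, 0.688, 0.0, 0.001]
ft_force: [1.2, -0.0, 5.5]
finger_gap: 0.004
grip_force: 2.7
clock: 32.62
position: [0.6275, 0.0083, 0.112]
tcp_rot: [0.725, 0.688, 0.0, 0.001]
ft_force: [1.1, 0.3, 4.8]
finger_gap: 0.004
grip_force: 2.8
```

```bash
python3 -m handwheel '[[[0,0,1],0],[[0,0,1],0],[[0,0,0],0],[[0,0,0],0]]'
python3 -m handwheel '[[[0,0,1],0],[[0,0,0],0],[[0,0,0],0],[[0,0,0],0]]'
```

```text
clock: 32.95
position: [0.6275, 0.0083, 0.1112]
tcp_rot: [0.725, 0.688, 0.001, 0.001]
ft_force: [-0.0, 0.7, 11.3]
finger_gap: 0.004
grip_force: 5.5
clock: 33.28
position: [0.6275, 0.0083, 0.1111]
tcp_rot: [0.725, 0.688, 0.001, 0.001]
ft_force: [-1.8, 0.5, 16.1]
finger_gap: 0.008
grip_force: 7.7
```

The plunger is on its stop: force rises with no travel, and it was held there. I'll lift and go over the stand, with a picture on the way to check the swabs.

```bash
python3 -m handwheel '[[[0,0,-5],0],[[0,0,-15],0],[[0,0,-25],0],[[0,0,-30],0],[[0,0,-30],0],[[0,0,-10],0],[[0,0,0],0],[[0,0,0],0]]' 0.9
python3 - <<'E'
from h import *
im,d,K,M=shot("wrist");w=cloud(d,K,M).reshape(-1,3)
for n,x,y in(("t3",.634,.17),("t1",.631,.098),("pl",.6265,.008)):
    m=(abs(w[:,0]-x)<.018)&(abs(w[:,1]-y)<.018)&(w[:,2]>.095)&(w[:,2]<.15);P=w[m];print(n,len(P),P[:,2].max().round(4) if len(P) else"")
im,d,K,M=shot("top");np.savez("top1.npz",im=im,d=d,K=K,M=M);w=cloud(d,K,M).reshape(-1,3)
for n,x0,x1,y0,y1,z0,z1 in(("cap top",.4,.65,-.46,-.36,.01,.03),("stand",.42,.63,.26,.42,.037,.052),("tin",.35,.57,-.08,.09,.025,.04),("t3",.6,.66,.14,.2,.11,.15),("t1",.6,.66,.07,.13,.11,.15)):
    m=(w[:,0]>x0)&(w[:,0]<x1)&(w[:,1]>y0)&(w[:,1]<y1)&(w[:,2]>z0)&(w[:,2]<z1);P=w[m]
    if len(P)>3:print(n,len(P),rect(P),np.median(P,0).round(4),P[:,2].max().round(3))
save(im,"top1")
E
python3 to.py 523.8 338 200 16.7
```

```text
clock: 33.95
position: [0.6261, 0.0083, 0.2222]
tcp_rot: [0.725, 0.688, -0.001, -0.001]
ft_force: [-0.2, -0.1, 0.2]
finger_gap: 0.537
grip_force: 0.0
t3 67 0.1135
t1 233 0.1345
pl 679 0.1054
cap top 1095 (array([ 524.9, -415. ]), array([ 56.2, 159.6]), -0.9) [ 0.5198 -0.4092  0.0183] 0.029
stand 1128 (array([523.8, 335.6]), array([150.9,  52. ]), 16.2) [0.5223 0.3342 0.0444] 0.05
tin 363 (array([462.3, -31.3]), array([219.3,  94.7]), 2.6) [ 0.3769 -0.0164  0.034 ] 0.039
t3 9 (array([632.6, 163.1]), array([2.2, 8.7]), -38.2) [0.6329 0.1621 0.1171] 0.131
t1 27 (array([630.9,  93.6]), array([11.2,  9.2]), 81.2) [0.6305 0.0934 0.1304] 0.135
t 34.05 at [625.4   8.4 220.9] th 87.0 tilt 0.28 gap 0.62 grip 0.0 F [-0.5 -1.  -0.2]
tool d 323.9 -118.6 20.9 turn 70.31
```

View pics/top1.png

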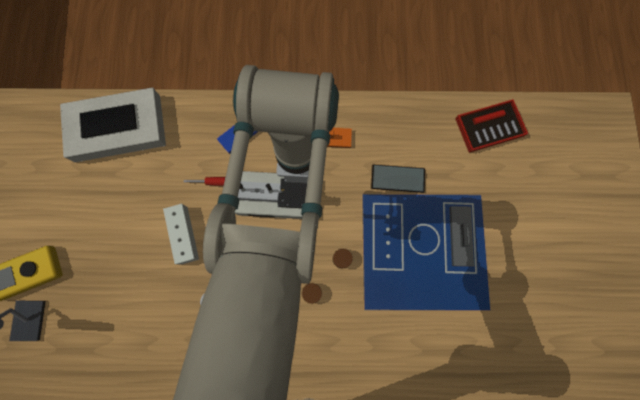

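The picture shows the cap inside its outline (462,237), the stand empty at (179,233), and two swabs in the tester at (255,186) and (270,187). The tin is hidden by the arm. Now the stand.

```bash
python3 -m handwheel '[[[27,-9.9,0],0],[[27,-9.9,0],0],[[27,-9.9,0],0],[[27,-9.9,0],0],[[27,-9.9,0],0],[[27,-9.9,0],0],[[27,-9.9,0],0],[[27,-9.9,0],0],[[27,-9.9,0],0],[[27,-9.9,0],0],[[27,-9.9,0],0],[[27,-9.9,0],0]]' 0.9 >/dev/null
python3 -m handwheel '[[[0,0,0],7],[[0,0,0],7],[[0,0,0],7],[[0,0,0],7],[[0,0,0],7],[[0,0,0],7],[[0,0,0],7],[[0,0,0],7],[[0,0,0],7],[[0,0,0],7],[[0,0,0],0],[[0,0,0],0]]' 0.9
python3 to.py 523.8 337 35 16.5
```

```text
clock: 36.05
position: [0.5244, 0.3376, 0.2216]
tcp_rot: [0.989, 0.149, -0.002, 0.001]
ft_force: [0.2, -0.8, -0.7]
finger_gap: 0.901
grip_force: 0.0
t 36.05 at [524.4 337.6 221.6] th 17.2 tilt 0.21 gap 0.901 grip 0.0 F [ 0.2 -0.8 -0.7]
tool d -0.7 0.4 186.6 turn 0.69
```

```bash
python3 -m handwheel '[[[-0.5,0,20],0.5],[[0,0,35],0],[[0,0,35],0],[[0,0,35],0],[[0,0,25],0],[[0,0,15],0],[[0,0,12],0],[[0,0,6],0],[[0,0,2.5],0],[[0,0,0],0],[[0,0,0],0]]' 0.9
python3 -m handwheel '[[[0,0,0],0],[[0,0,0],0],[[0,0,0],0],[[0,0,0],0],[[0,0,0],0],[[0,0,0],0],[[0,0,0],0]]' 0 40
python3 -m handwheel '[[[0,0,-5],0],[[0,0,-15],0],[[0,0,-30],0],[[0,0,-30],0],[[0,0,-30],0],[[0,0,-30],0],[[0,0,-15],0],[[0,0,0],0],[[0,0,0],0]]'
python3 to.py 523.5 -221 190 -1.2
```

```text
clock: 36.97
position: [0.5251, 0.3381, 0.0385]
tcp_rot: [0.99, 0.144, 0.0, -0.0]
ft_force: [-0.5, 0.3, 0.8]
finger_gap: 0.899
grip_force: 0.0
clock: 37.55
position: [0.5248, 0.3376, 0.0383]
tcp_rot: [0.99, 0.144, 0.0, 0.0]
ft_force: [0.3, -1.7, 1.7]
finger_gap: 0.526
grip_force: 40.0
clock: 38.3
position: [0.5245, 0.3379, 0.1931]
tcp_rot: [0.99, 0.144, 0.0, -0.0]
ft_force: [0.5, -0.1, -3.8]
finger_gap: 0.529
grip_force: 40.0
t 38.3 at [524.5 337.9 193.1] th 16.5 tilt 0.02 gap 0.529 grip 40.0 F [ 0.5 -0.1 -3.8]
tool d -159.8 535.6 3.1 turn 17.72
```

```bash
python3 -m handwheel '[[[-8,26.8,0],0],[[-8,26.8,0],0],[[-8,26.8,0],0],[[-8,26.8,0],0],[[-8,26.8,0],0],[[-8,26.8,0],0],[[-8,26.8,0],0],[[-8,26.8,0],0],[[-8,26.8,0],0],[[-8,26.8,0],0],[[-8,26.8,0],0],[[-8,26.8,0],0],[[-8,26.8,0],0],[[-8,26.8,0],0],[[-8,26.8,0],0],[[-8,26.8,0],0],[[-8,26.8,0],0],[[-8,26.8,0],0],[[-8,26.8,0],0],[[-8,26.8,0],0]]' >/dev/null
python3 -m handwheel '[[[0,0,0],5.9],[[0,0,0],5.9],[[0,0,0],5.9],[[0,0,0],0],[[0,0,0],0]]'
python3 to.py 523.5 -220 41 -1.2
```

```text
clock: 40.38
position: [0.5225, -0.2208, 0.1909]
tcp_rot: [1.0, -0.009, -0.002, -0.001]
ft_force: [0.2, 0.1, -2.6]
finger_gap: 0.527
grip_force: 40.0
t 40.38 at [ 522.5 -220.8  190.9] th -1.0 tilt 0.25 gap 0.527 grip 40.0 F [ 0.2  0.1 -2.6]
tool d 1.0 -0.9 149.9 turn 0.16
```

```bash
python3 -m handwheel '[[[1,-0.5,20],0],[[0,0,30],0],[[0,0,30],0],[[0,0,30],0],[[0,0,20],0],[[0,0,10],0],[[0,0,5],0],[[0,0,2],0],[[0,0,0],0],[[0,0,0],0]]'
python3 -m handwheel '[[[0,0,1],0],[[0,0,1],0],[[0,0,0],0],[[0,0,0],0]]'
```

```text
clock: 41.22
position: [0.5256, -0.2215, 0.0473]
tcp_rot: [1.0, -0.01, 0.001, 0.001]
ft_force: [-0.2, -0.9, -1.9]
finger_gap: 0.53
grip_force: 40.0
clock: 41.55
position: [0.5248, -0.2211, 0.0445]
tcp_rot: [1.0, -0.01, 0.0, 0.0]
ft_force: [-1.0, -0.2, -3.9]
finger_gap: 0.53
grip_force: 40.0
```

```bash
python3 -m handwheel '[[[0,0,1.5],0],[[0,0,1.5],0],[[0,0,0],0],[[0,0,0],0]]'
python3 -m handwheel '[[[0,0,1],0],[[0,0,0],0],[[0,0,0],0]]'
```

```text
clock: 41.88
position: [0.5245, -0.221, 0.0408]
tcp_rot: [1.0, -0.01, -0.0, -0.0]
ft_force: [0.5, 0.1, -3.0]
finger_gap: 0.531
grip_force: 40.0
clock: 42.13
position: [0.5248, -0.2211, 0.0403]
tcp_rot: [1.0, -0.01, 0.0, 0.0]
ft_force: [0.2, -0.2, -1.5]
finger_gap: 0.528
grip_force: 40.0
```

```bash
python3 -m handwheel '[[[0,0,0.5],0],[[0,0,0],0],[[0,0,0],0],[[0,0,0],0],[[0,0,0],0],[[0,0,-5],0],[[0,0,-20],0],[[0,0,-35],0],[[0,0,-40],0],[[0,0,-40],0],[[0,0,-30],0],[[0,0,-10],0],[[0,0,0],0]]' 0.85
python3 - <<'E'
from h import *
im,d,K,M=shot("top");np.savez("top2.npz",im=im,d=d,K=K,M=M);W=cloud(d,K,M)
for r in ctrl.recognise("tin","top")[:5]:
    u,v=np.array(r["point"]).round().astype(int);w=W.reshape(-1,3);c=W[v,u]
    m=(np.hypot(*(w[:,:2]-c[:2]).T)<.045)&(w[:,2]>.025)&(w[:,2]<.042)
    print((u,v),round(r["confidence"],2),c.round(3),im[v,u],rect(w[m]) if m.sum()>4 else "")
save(im,"top2")
E
python3 to.py 469.6 9.7 190 87
```

```text
clock: 43.22
position: [0.5262, -0.2218, 0.223]
tcp_rot: [1.0, -0.01, 0.003, 0.002]
ft_force: [0.5, -0.8, 0.2]
finger_gap: 0.85
grip_force: 0.0
(np.int64(339), np.int64(260)) 0.82 [ 0.456 -0.086  0.032] [77 49 28] (array([462.4, -92.2]), array([49.6, 49.2]), 89.7)
(np.int64(292), np.int64(251)) 0.7 [0.478 0.037 0.032] [138 139 138] (array([479.8,  38.6]), array([49.7, 50. ]), -88.9)
(np.int64(310), np.int64(293)) 0.66 [ 0.372 -0.011  0.034] [75 46 26] (array([373.3, -13.7]), array([47.3, 51.1]), -89.7)
t 43.32 at [ 523.9 -220.6  218.5] th -1.2 tilt 0.09 gap 0.85 grip 0.0 F [-0.5 -0.1 -0.5]
tool d -59.1 -229.1 28.5 turn -88.18
```

View pics/top2.png

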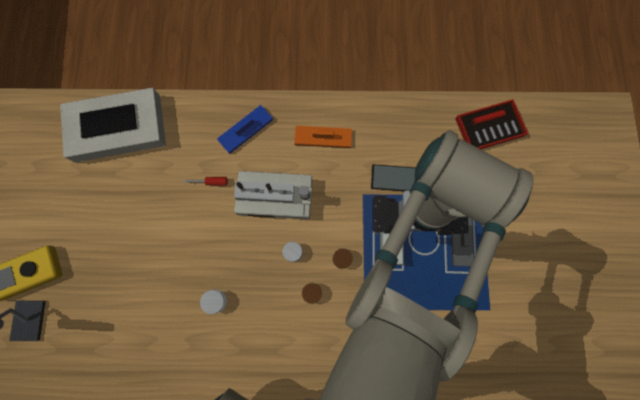

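The tin was knocked to (292,251), now (480,39) mm. It is the only silver disc of 50 mm there, and the brown ones at (340,260) and (311,293) stay put. I'll fetch it.

```bash
python3 -m handwheel '[[[0,0,0],-6.8],[[0,0,0],-6.8],[[0,0,0],-6.8],[[0,0,0],-6.8],[[0,0,0],-6.8],[[0,0,0],-6.8],[[0,0,0],-6.8],[[0,0,0],-6.8],[[0,0,0],-6.8],[[0,0,0],-6.8],[[0,0,0],-6.8],[[0,0,0],-6.8],[[0,0,0],-6.5]]' 0.88 >/dev/null
python3 -m handwheel '[[[25.7,-5.7,0],0],[[25.7,-5.7,0],0],[[25.7,-5.7,0],0],[[25.7,-5.7,0],0],[[25.7,-5.7,0],0],[[25.7,-5.7,0],0],[[25.7,-5.7,0],0],[[25.7,-5.7,0],0],[[25.7,-5.7,0],0],[[25.7,-5.7,0],0],[[0,0,0],0],[[0,0,0],0]]' >/dev/null
python3 - <<'E'
from h import *
im,d,K,M=shot("wrist");w=cloud(d,K,M).reshape(-1,3)
m=(np.hypot(w[:,0]-.48,w[:,1]-.04)<.045)&(w[:,2]>.028)&(w[:,2]<.042);print(m.sum(),rect(w[m]))
E
python3 to.py 480 40 28 87
```

```text
1876 (array([478.4,  40.9]), array([50.7, 50.3]), 86.5)
t 45.45 at [480.5  38.6 217.6] th 87.0 tilt 0.22 gap 0.88 grip 0.0 F [ 0.1  0.2 -0.4]
tool d 1.3 -0.6 189.6 turn -0.01
```

```bash
python3 -m handwheel '[[[1.5,-1,20],0],[[0,0,35],0],[[0,0,35],0],[[0,0,35],0],[[0,0,25],0],[[0,0,15],0],[[0,0,12],0],[[0,0,6],0],[[0,0,4],0],[[0,0,0],0],[[0,0,0],0]]' 0.88
python3 -m handwheel '[[[0,0,0],0],[[0,0,0],0],[[0,0,0],0],[[0,0,0],0],[[0,0,0],0],[[0,0,0],0],[[0,0,0],0]]' 0 20
python3 -m handwheel '[[[0,0,-5],0],[[0,0,-15],0],[[0,0,-30],0],[[0,0,-30],0],[[0,0,-30],0],[[0,0,-15],0],[[0,0,0],0],[[0,0,0],0]]'
python3 to.py 516 -317 140 87
```

```text
clock: 46.37
position: [0.481, 0.0397, 0.0327]
tcp_rot: [0.726, 0.688, 0.0, 0.0]
ft_force: [0.7, -0.2, 0.7]
finger_gap: 0.879
grip_force: 0.0
clock: 46.95
position: [0.4804, 0.0403, 0.0328]
tcp_rot: [0.726, 0.688, -0.0, -0.0]
ft_force: [-1.9, 0.1, 2.9]
finger_gap: 0.545
grip_force: 20.0
clock: 47.62
position: [0.4809, 0.0402, 0.1579]
tcp_rot: [0.726, 0.688, 0.001, 0.001]
ft_force: [-0.6, 0.7, -2.0]
finger_gap: 0.543
grip_force: 20.0
t 47.62 at [480.9  40.2 157.9] th 86.9 tilt 0.1 gap 0.543 grip 20.0 F [-0.6  0.7 -2. ]
tool d -354.8 54.3 17.9 turn -0.08
```

```bash
python3 -m handwheel '[[[-25.3,3.9,0],0],[[-25.3,3.9,0],0],[[-25.3,3.9,0],0],[[-25.3,3.9,0],0],[[-25.3,3.9,0],0],[[-25.3,3.9,0],0],[[-25.3,3.9,0],0],[[-25.3,3.9,0],0],[[-25.3,3.9,0],0],[[-25.3,3.9,0],0],[[-25.3,3.9,0],0],[[-25.3,3.9,0],0],[[-25.3,3.9,0],0],[[-25.3,3.9,0],0],[[0,0,0],0],[[0,0,0],0]]' >/dev/null
python3 -m handwheel '[[[0,0,20],0],[[0,0,30],0],[[0,0,30],0],[[0,0,20],0],[[0,0,10],0],[[0,0,5],0],[[0,0,2],0],[[0,0,0],0],[[0,0,0],0]]'
python3 to.py 517 -317 34.7 87
```

```text
clock: 49.7
position: [0.5169, -0.3168, 0.0418]
tcp_rot: [0.726, 0.688, 0.0, 0.001]
ft_force: [1.0, 0.2, -1.0]
finger_gap: 0.545
grip_force: 20.0
t 49.7 at [ 516.9 -316.8   41.8] th 86.9 tilt 0.14 gap 0.545 grip 20.0 F [ 1.   0.2 -1. ]
tool d -0.2 0.1 7.1 turn -0.07
```

```bash
python3 -m handwheel '[[[0,0,2],0],[[0,0,2],0],[[0,0,1.5],0],[[0,0,1],0],[[0,0,0],0],[[0,0,0],0]]'
python3 -m handwheel '[[[0,0,1],0],[[0,0,0],0],[[0,0,0],0]]'
```

```text
clock: 50.2
position: [0.5163, -0.3165, 0.0348]
tcp_rot: [0.726, 0.688, 0.0, 0.0]
ft_force: [-1.0, 1.4, 4.8]
finger_gap: 0.544
grip_force: 20.0
clock: 50.45
position: [0.5162, -0.3166, 0.0348]
tcp_rot: [0.726, 0.688, -0.0, 0.001]
ft_force: [-2.2, 1.5, 10.7]
finger_gap: 0.544
grip_force: 20.0
```

```bash
python3 -m handwheel '[[[0,0,-1],0],[[0,0,0],0],[[0,0,0],0],[[0,0,0],0],[[0,0,0],0],[[0,0,-5],0],[[0,0,-20],0],[[0,0,-35],0],[[0,0,-40],0],[[0,0,-40],0],[[0,0,-30],0],[[0,0,-20],0],[[0,0,0],0]]' 0.85
python3 -m handwheel '[[[-18,-30,0],0],[[-18,-30,0],0],[[-18,-30,0],0],[[-18,-30,0],0],[[-18,-30,0],0],[[-18,-30,0],0],[[-18,-30,0],0],[[-18,-30,0],0],[[-18,-30,0],0],[[-18,-30,0],0],[[0,0,0],0],[[0,0,0],0]]'
python3 - <<'E'
from h import *
im,d,K,M=shot("top");w=cloud(d,K,M).reshape(-1,3);save(im,"top3")
for n,x0,x1,y0,y1,z0,z1 in(("cap",.4,.65,-.46,-.36,.01,.03),("capbar",.4,.65,-.46,-.36,.04,.06),("stand",.42,.63,-.27,-.17,.037,.055),("tin",.44,.58,-.36,-.275,.025,.045),("plunger",.6,.66,-.02,.04,.09,.12),("t3",.6,.66,.14,.2,.11,.15),("t1",.6,.66,.07,.13,.11,.15),("reel",.30,.40,.18,.28,.025,.05)):
    m=(w[:,0]>x0)&(w[:,0]<x1)&(w[:,1]>y0)&(w[:,1]<y1)&(w[:,2]>z0)&(w[:,2]<z1);P=w[m]
    if len(P)>3:print(n,len(P),rect(P),np.median(P,0).round(4),P[:,2].max().round(3))
E
```

```text
clock: 51.53
position: [0.5184, -0.3181, 0.2299]
tcp_rot: [0.726, 0.688, 0.001, 0.005]
ft_force: [0.4, 0.5, 0.0]
finger_gap: 0.853
grip_force: 0.0
clock: 52.53
position: [0.2053, -0.48, 0.2229]
tcp_rot: [0.727, 0.686, 0.001, -0.001]
ft_force: [-0.0, 0.2, -0.5]
finger_gap: 0.852
grip_force: 0.0
cap 1093 (array([ 525. , -414.9]), array([ 56.1, 159.7]), -1.0) [ 0.5195 -0.4091  0.0184] 0.03
capbar 142 (array([ 524. , -414.3]), array([14.8, 58. ]), -2.1) [ 0.5241 -0.4129  0.048 ] 0.052
stand 1087 (array([ 523.4, -221.5]), array([ 50.3, 149.3]), -1.5) [ 0.5204 -0.2214  0.0471] 0.053
tin 315 (array([ 517. , -317.9]), array([52.2, 47.7]), 89.9) [ 0.5168 -0.3166  0.036 ] 0.041
plunger 81 (array([626.,   7.]), array([24.2, 23. ]), 53.0) [0.6262 0.0076 0.1016] 0.107
t3 29 (array([634.8, 165.8]), array([11.3, 10.6]), 71.9) [0.6332 0.1654 0.1302] 0.134
t1 27 (array([631.4,  94.3]), array([11.1,  9.6]), 81.0) [0.631  0.0938 0.1297] 0.133
reel 449 (array([350.9, 238.7]), array([58. , 57.8]), 17.1) [0.351  0.2388 0.0377] 0.045
```

View pics/top3.png

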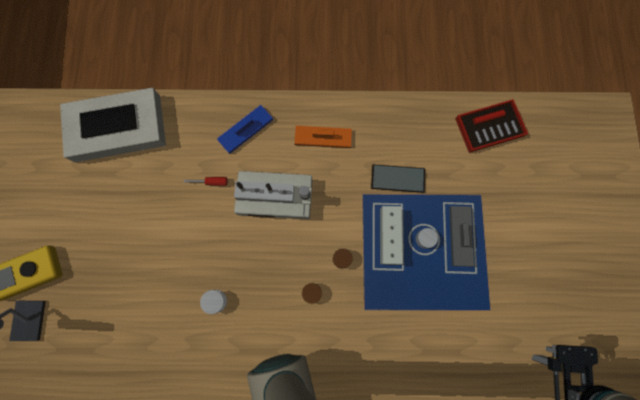

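The picture shows the stand (392,236), tin (427,238) and cap (462,237) inside their outlines, both swabs home in the tester, and the plunger up (305,193). Reel, phone and screwdriver are where they started. Handing in.

```bash
python3 -c "
from station import ctrl
print(ctrl.finish_job())"
```

```text
the job is handed in; nothing more can be done
None
```

I handed the job in at about 53 s, but the hand-in returned no verdict: both swabs are home in tubes 1 and 3, the plunger was pressed to its stop and is back up, the cap, stand and tin sit in their outlines, and the reel, phone and screwdriver look undisturbed in the last top picture.

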